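# Snap the bearing end cap home

## Robot

A 7-joint arm with a two-finger parallel gripper is mounted at the origin on a cart in front of the work surface, level with it; the furniture and walls round the work are solid. World frame = base frame: x ahead of the robot, y to its left, z up, the work surface at z = 0. Lengths are in mm, angles in rad, forces in N, time in s.
With the tool pointing down it reaches from about 400 to 875 mm from the base axis. Payload 4.4 kg.
Tool frame: the origin (TCP) lies midway between the tips of the shut fingers; the grasp point (between the pads) lies 19 mm behind it (ctrl.pinch_z is the distance from the TCP to the grasp point, in mm); z points along the fingers, y is the line along which they close (so a half turn about z gives the same grasp; the last joint's range is limited). The gripper opens to 85 mm and grips with 20 to 120 N. Pads are 22 mm wide; open, the fingers measure 114 mm over their backs; the gripper's body (76 mm by 85 mm) begins 54 mm behind the grasp point. The pads swing forward as they close: fully open they stand 13 mm farther back than shut.
Start: joints at [1.196, 0.628, 0.038, 1.517, -0.027, 0.996, -0.02], TCP at [197.573, -619.26, 231.313] pointing down, gripper open.
Joint ranges: [-3.06, 3.06], [-0.37, 2.12], [-1.25, 1.32], [0.18, 2.47], [-1.1, 4.24], [0.23, 1.98], [-2.94, 2.94]. Speed limits (rad/s): [2.57, 2.57, 3.14, 3.14, 3.14, 3.14, 3.14].

## Interface

Orientations are given as [roll, pitch, yaw] about the fixed x, y, z axes, in that order (R = Rz(yaw) Ry(pitch) Rx(roll)).
In Python, from cell import read_state, cams, order, ctrl gives the robot as it stands.
- The arm moves only by the tool move_arm, never from a script. Its argument "targets" is text: rows parted by semicolons, each of 7 numbers parted by spaces: the gripper's target within -1 to 1 (fully open at 1, half-way at 0, shut at -1), then the shift along the tool's x, y, z in cm, then the turn, a rotation vector about the tool's x, y, z in degrees. A call has 1 to 5 rows; each row shifts and turns the commanded pose from where the row before left it, along the tool's axes as they then stand; what a row does not reach is not made up. A row lasts 1/12 s, in which the tool goes at most 41.7 mm and 7.16 degrees, less where a joint would pass 70% of its speed; a pose out of reach is approached as far as the arm can. A call with a gripper value outside its range is refused whole. The fingers move at their own pace and stop on an object; the grip force is fixed at half the most. Time passes only in rows, so rows that do not move let the fingers close. It gives the time, the measured TCP pose, the force, the opening and the grip force at its end, in the units of the state.
- read_state(): the state, without advancing time (a new reading comes with each control period).
- cams.get_image(name): name is "scene" or "top"; returns a dict with "color" (384x512x3 uint8, red, green, blue), "fovy" (degrees; the focal length in pixels is half the picture's height over the tangent of half this angle, whatever the lens; pixels are square), "cx", "cy" (the principal point, pixels), "rvec" (rotation vector, rad) and "tvec" (3), from world to camera coordinates, as OpenCV has them. Camera axes: x right, y down, z forward; pixel columns grow to the right and rows downward; lengths in mm; the calibration is good to about 2 mm. A picture is of the moment at which its call begins. There is no depth.
- order.finish_job(): hands the job in; it is judged then, once.
The state is a dict: "clock": time; "qpos": joint angles; "qd": joint speeds; "tau": joint torques, N m; "eef_pos": TCP position; "tool_rot": TCP orientation; "force": force on the tool from outside, world axes, zero at the start; "torque": the same for the moment, N m; "width": finger opening in mm; "gripper_force": force on a finger pad.
Only numpy, scipy, OpenCV 4.12 (cv2) and the standard library are available. Lean on these libraries where they do the work, as an engineer would, in place of code of your own. Each camera call takes 0.05 s, during which the arm holds its last target. There are 200 camera calls.

## Task

One of the two bearing blocks on the bench has an end cap that still stands proud. Take the wooden-handled seating tool with the small solid foot (not the one with the wide hollow bell), hold it squarely on the middle of that cap and press straight down until the cap snaps fully home, then stand the tool upright on the bench and let go. Do not press the cap with the gripper, and leave the bell tool, the finished block and the tin alone.

Things in the scene. Friction and masses are not known exactly. Their poses are not given: they have to be found in the camera images.
- seating_tool: The seating tool, upright on its foot on the bench, 120 mm tall, about 0.2 kg. Solid flat round steel foot, diameter 40, 12 mm high; thin neck; round wooden handle from 30 to 120 mm above the foot's underside, diameter 30 mm between heights 45 and 105 mm (grasp there, any yaw). Origin: centre of the foot's underside; z up along the handle.
- end_cap: The proud end cap: aluminium disc, diameter 54, 6 mm thick, on a grey skirt sliding vertically in a fixed grey bearing block. Origin: centre of the disc's underside, at first 52 mm above the bench (flat top at 58), home at 40 mm, on the block's rim (top at 46). z up. Snap fit: takes 14 N at first, then less; springs back if let go in the first 7 mm; beyond, it snaps home by itself and stays.
- bell_tool: A bystander: the wrong tool, with the same handle and height but ending below in a wide hollow steel bell, outer diameter 68 mm. Stands upright on the bench. Origin: centre of the bell's rim on the bench, z up.
- capped_block: A bystander: the finished bearing block, fixed to the bench, its cap already home (top 46 mm above the bench). Both blocks are alike: square foot 90 x 90 x 10 mm, round body of diameter 68 mm, rim 40 mm above the bench. Origin: centre of its underside, z up.
- green_tin: A bystander: flat round tin, diameter 74 mm, 32 mm high, loose on the bench. Origin: centre of its underside, z up.
Mind the look-alikes: they are no part of the job. What is shaped like the seating_tool but purple is not meant.

How it is judged (in metres and radians):
On the way:
1. the cap goes home under the seating tool, which the gripper holds upright (within 12 degrees) with its foot on the cap, centred within 15 mm (height (world z) of end_cap below 0.0425 m and contact force between the fingers and seating_tool above 1 N and horizontal distance between seating_tool and end_cap below 0.015 m and angle between seating_tool's own z axis and vertical below 0.21 rad and z of seating_tool in the frame of end_cap below 0.016 m).
At the end, for the whole second after the job is handed in: The cap is home (its origin less than 42.5 mm above the bench), and the seating tool stands at rest on its foot on the bench, within 10 degrees of upright and its underside within 6 mm of the bench, released (height (world z) of end_cap below 0.0425 m and height (world z) of seating_tool below 0.006 m and angle between seating_tool's own z axis and vertical below 0.17 rad and linear speed of seating_tool below 0.02 m/s and contact force between the fingers and seating_tool below 0.5 N); the robot touches nothing.
It fails at once if the gripper touches the cap (contact force between the fingers and end_cap above 1 N).
It fails at once if the bell tool touches the cap (contact force between bell_tool and end_cap above 1 N).
It fails at once if the bell tool is moved more than 30 mm or tipped over (distance of bell_tool from where it was at the start of the episode above 0.03 m or angle between bell_tool's own z axis and vertical above 0.3 rad).
It fails at once if the tin is moved more than 30 mm (distance of green_tin from where it was at the start of the episode above 0.03 m).
It fails at once if the seating tool is pressed on the finished block (contact force between seating_tool and capped_block above 5 N).
It also fails if it takes over 54 s, if anything falls off the work surface, if the arm or the gripper's body presses on something with over 40 N, if the wrist force passes 120 N, or if a joint passes its speed limit or range.

## Working session

There is one attempt and no reset: what is moved stays moved. The work goes in short steps, Python scripts to look and compute and a tool call to move; the robot and the scene stay as the last step left them, time stands still between calls to the robot, and variables do not carry over. Pictures are saved under pics/ and viewed, at most 10 in all, crops included, and the job is handed in when it is done.

Besides the shell and the picture viewer there is one more tool, called after "Emit:" as name(argument=value, ...), one argument or row to a line, values as JSON. move_arm: Moves the arm, as the interface text tells. Its arguments: {"type":"object","properties":{"targets":{"type":"string"}},"required":["targets"]}

```bash
mkdir -p pics; cat > h.py <<'E'
import numpy as np, cv2
from cell import read_state, cams, order, ctrl
def K(im):
    f=im["color"].shape[0]/2/np.tan(np.radians(im["fovy"])/2)
    return np.array([[f,0,im["cx"]],[0,f,im["cy"]],[0,0,1]])
def ray(im,u,v):
    R=cv2.Rodrigues(np.array(im["rvec"],float))[0];t=np.array(im["tvec"],float).ravel()
    return -R.T@t, R.T@np.linalg.inv(K(im))@[u,v,1]
def onz(im,u,v,z):
    c,d=ray(im,u,v); return c+d*(z-c[2])/d[2]
def proj(im,p):
    return cv2.projectPoints(np.array([p],float),np.array(im["rvec"],float),np.array(im["tvec"],float),K(im),None)[0].ravel()
def save(im,n,crop=None,s=1):
    c=im["color"][:,:,::-1]
    if crop: c=c[crop[1]:crop[3],crop[0]:crop[2]]
    cv2.imwrite("pics/"+n,cv2.resize(c,None,fx=s,fy=s,interpolation=cv2.INTER_CUBIC))
E
python3 - <<'E'
from h import *
for n in("scene","top"):
    im=cams.get_image(n); save(im,n+"0.png",None,1.5); print(n,ray(im,256,192), im["cx"],im["cy"],im["fovy"])
s=read_state();print(s)
E
```

```text
scene (array([ 66.55512382, 150.44567295, 737.93952113]), array([ 0.51803175, -0.38133261, -0.76567358])) 258.11094475234296 192.05864763491365 50.97830733768083
top (array([ 352.21752506, -194.43801614,  910.67586479]), array([ 0.18446316, -0.02941895, -0.98244856])) 254.80068907485128 188.80053023837803 57.999857161903925
{'clock': 0.1, 'qpos': array([ 1.19619585,  0.6292385 ,  0.03844009,  1.51828021, -0.02703071,
        0.99628753, -0.01999677]), 'qd': array([ 0.00179289, -0.00209309, -0.0004571 , -0.00102946,  0.00178147,
        0.00088303, -0.00043574]), 'tau': array([ 4.16394265e-03, -5.64531326e+01,  1.23085286e+00, -1.93974781e+01,
        1.12455367e-02,  5.49786142e-03, -1.56801782e-06]), 'eef_pos': array([ 197.41498351, -618.70645824,  230.48684681]), 'tool_rot': array([-3.13989634e+00, -1.20326095e-05,  3.08790486e-01]), 'force': array([-0.14894956,  0.20324001,  0.29322023]), 'torque': array([-0.02775594,  0.03291422, -0.01578028]), 'gripper_force': 0.0, 'width': 85.37968601600072}
```

View pics/scene0.png

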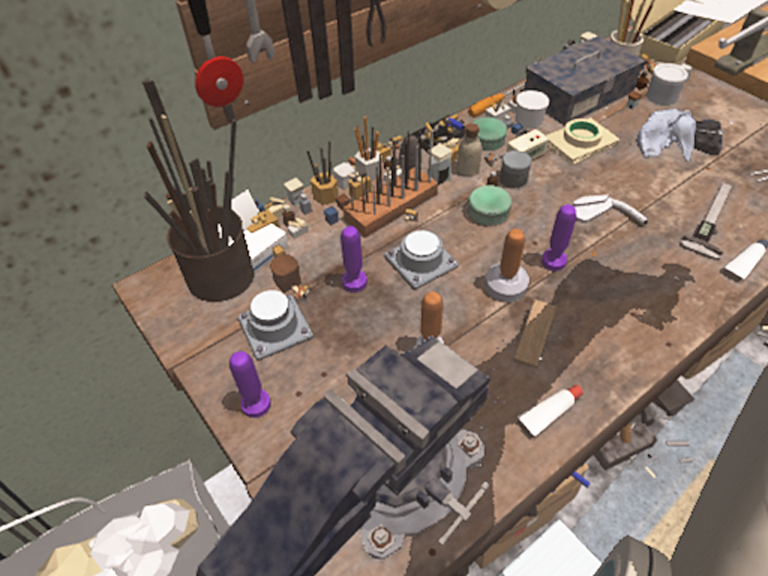

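View pics/top0.png

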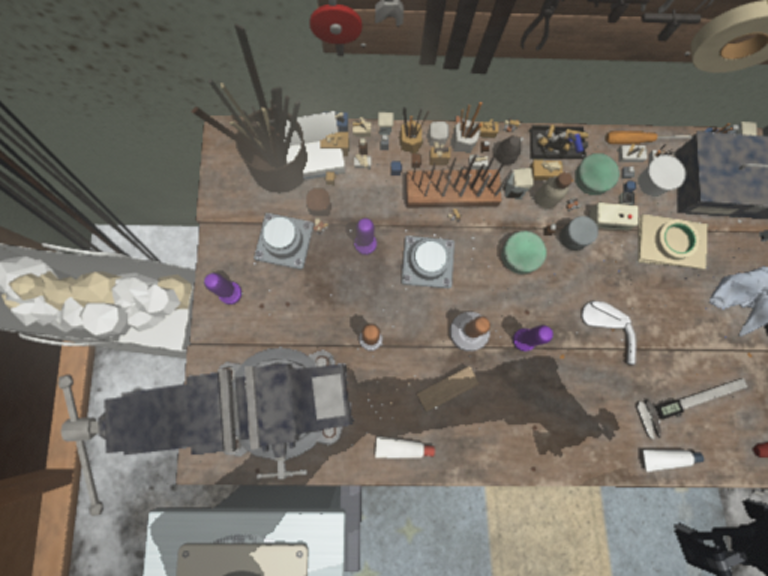

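The scene view shows brown handles at (431,315) and (512,255) and the blocks at (270,310) and (421,245), in 1.5x pixels. In the top view the handles are at (371,333) and (478,328), and the blocks at (281,237) and (430,258). The candidates for the tool are these:
- **Brown with a small foot**, top (371,333): fits the description.
- **Brown with a bell**, top (478,328): the wrong tool.
- **Three purple ones**: not meant.

Next I'll measure positions by two-view triangulation and confirm the choice in one crop.

```bash
python3 - <<'E'
from h import *
S=cams.get_image("scene");T=cams.get_image("top")
def tri(a,b):
    c1,d1=ray(S,*a);c2,d2=ray(T,*b);d1/=np.linalg.norm(d1);d2/=np.linalg.norm(d2)
    A=np.stack([d1,-d2],1);x=np.linalg.lstsq(A,c2-c1,rcond=None)[0]
    p,q=c1+d1*x[0],c2+d2*x[1];return ((p+q)/2).round(1),np.linalg.norm(p-q).round(1)
def blobs(im,kind):
    h=cv2.cvtColor(im["color"],cv2.COLOR_RGB2HSV)
    m=cv2.inRange(h,(0,0,200),(180,45,255)) if kind=="w" else cv2.inRange(h,(4,130,90),(16,230,255))
    o=[]
    for c in cv2.findContours(m,cv2.RETR_EXTERNAL,cv2.CHAIN_APPROX_NONE)[0]:
        if cv2.contourArea(c)>40: o.append((cv2.contourArea(c),np.round(cv2.fitEllipse(c)[0],1).tolist(),np.round(cv2.fitEllipse(c)[1],1).tolist(),cv2.boundingRect(c)))
    return o
for n,im in(("S",S),("T",T)):
  for k in"wb":
    for b in blobs(im,k):
      print(n,k,b)
print("capL",tri((180,202.5),(187.5,157)),"capR",tri((281,163),(286.7,171.5)))
print("visejaw corner",tri((325,252),(231,267)), "jaw far", tri((290,228),(228,243)))
a=S["color"][150:290,130:400];b=T["color"][130:270,160:380]
a=cv2.resize(a,None,fx=2.2,fy=2.2,interpolation=3);b=cv2.resize(b,(int(b.shape[1]*2.2*.9),a.shape[0]),interpolation=3) if 0 else cv2.resize(b,None,fx=2.2,fy=2.2*a.shape[0]/(b.shape[0]*2.2),interpolation=3)
w=min(a.shape[1],594);v=np.vstack([a[:295,:484],b[:295,:484]]);cv2.imwrite("pics/crop1.png",v[:,:,::-1])
E
```

```text
S w (1327.5, [370.0, 369.6], [35.0, 62.2], (335, 347, 66, 37))
S w (2036.0, [92.5, 361.6], [44.1, 66.5], (59, 336, 67, 48))
S w (67.0, [22.4, 342.7], [2.5, 52.9], (0, 333, 50, 21))
S w (47.5, [387.4, 330.4], [8.6, 12.4], (381, 324, 13, 12))
S w (616.0, [151.8, 328.5], [23.5, 36.6], (136, 310, 31, 40))
S w (484.0, [363.3, 274.9], [15.6, 44.9], (346, 260, 37, 30))
S w (144.0, [467.6, 247.6], [12.8, 34.0], (453, 236, 32, 26))
S w (356.0, [179.1, 202.6], [18.6, 24.4], (167, 193, 25, 20))
S w (131.5, [342.9, 187.4], [14.6, 18.1], (332, 178, 21, 18))
S w (288.5, [496.9, 173.8], [13.9, 30.0], (484, 162, 26, 24))
S w (262.0, [281.1, 161.4], [15.3, 21.9], (270, 154, 23, 16))
S w (257.5, [406.0, 141.8], [18.7, 44.0], (383, 130, 48, 17))
S w (530.0, [171.2, 150.7], [24.1, 46.3], (155, 127, 35, 46))
S w (113.5, [477.8, 136.7], [5.2, 33.8], (471, 123, 16, 26))
S w (66.5, [229.0, 112.7], [7.6, 11.6], (223, 109, 13, 9))
S w (93.5, [435.8, 94.9], [13.8, 17.1], (428, 88, 19, 15))
S w (141.0, [351.8, 93.3], [8.7, 24.6], (340, 87, 25, 14))
S w (51.0, [457.0, 80.8], [6.9, 9.9], (452, 77, 11, 8))
S w (15
[... 1402 characters left out ...]
1, 155.1], [10.5, 16.9], (86, 151, 18, 12))
T w (288.5, [185.6, 154.5], [18.8, 19.7], (176, 145, 20, 20))
T w (268.5, [411.8, 142.2], [12.6, 30.3], (399, 136, 26, 14))
T w (67.0, [348.6, 118.1], [8.7, 11.0], (344, 114, 11, 9))
T w (337.0, [444.4, 114.6], [19.4, 22.2], (434, 104, 22, 22))
T w (43.0, [194.7, 101.1], [5.1, 12.1], (191, 97, 9, 11))
T w (323.5, [213.6, 104.8], [18.5, 28.3], (202, 94, 27, 21))
T b (185.5, [418.6, 91.4], [7.3, 35.4], (405, 88, 33, 8))
capL (array([601.8, -43. ,  60.4]), np.float64(6.4)) capR (array([ 571.1, -299.1,   41.8]), np.float64(1.3))
visejaw corner (array([ 318.1, -171.3,   96.2]), np.float64(28.0)) jaw far (array([ 382. , -156.7,  110.3]), np.float64(3.3))
```

View pics/crop1.png

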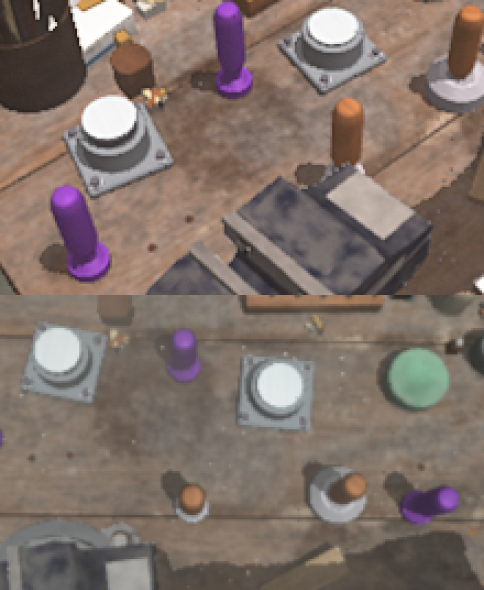

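The crop shows the brown small-foot tool just beyond the vise corner, at about (247,222) in top pixels, with its small steel foot visible, so it is the right one. The brown bell tool is at about (318,220). The left block's cap shows more skirt and triangulates at z≈60 against 42 for the right, so the left block is the proud one.

```bash
python3 - <<'E'
from h import *
S=cams.get_image("scene");T=cams.get_image("top")
for n,a,b in(("L",(179.1,202.6),(185.6,154.5)),("R",(281.1,161.4),(286.8,170.4))):
  for z in(46,58): print(n,z,onz(S,*a,z).round(1),onz(T,*b,z).round(1))
h=cv2.cvtColor(T["color"],cv2.COLOR_RGB2HSV)
print(h[214:232:2,240:256:2,:].tolist()[4])
m=cv2.inRange(h[205:245,235:265],(3,100,60),(18,255,255));M=cv2.moments(m,True)
u,v=M["m10"]/M["m00"]+235,M["m01"]/M["m00"]+205;print("handle T",M["m00"],u,v,cv2.boundingRect(m),onz(T,u,v,110).round(1))
# foot: grey bright pixels round handle
f=cv2.inRange(h[212:240,236:260],(0,0,125),(180,60,255));print(f//255)
# S handle top: bbox 282..295,195..225
for u,v in((288.3,196),):
  print("handle top S",onz(S,u,v,118).round(1))
hs=cv2.cvtColor(S["color"],cv2.COLOR_RGB2HSV);m=cv2.inRange(hs[190:232,276:302],(3,100,60),(18,255,255))
for r in range(0,40,5):
  c=np.nonzero(m[r])[0]
  if len(c): print(190+r,c.min()+276,c.max()+276)
for n,p in(("capL",(600,-43)),): pass
# vise: top jaw pad corners in T, at z 110
for c in((231,243),(231,267),(226,237),(233,258)): print("vise",c,onz(T,*c,110).round(0),onz(T,*c,60).round(0))
for c in((240,157),(155,195),(355,228),(313,222)): print("other base",c,onz(T,*c,5).round(0))
E
```

```text
L 46 [617.1 -43.4  46. ] [610.3 -37.7  46. ]
L 58 [607.5 -40.   58. ] [606.7 -39.9  58. ]
R 46 [ 572.5 -299.6   46. ] [ 572.4 -299.3   46. ]
R 58 [ 563.7 -291.8   58. ] [ 569.4 -297.8   58. ]
[[12, 13, 98], [12, 107, 110], [12, 122, 167], [13, 122, 169], [12, 123, 179], [12, 123, 186], [12, 106, 130], [14, 44, 139]]
handle T 103.0 246.95145631067962 222.20388349514565 (7, 12, 11, 12) [ 431.2 -198.1  110. ]
[[0 0 0 0 0 0 0 1 1 1 1 1 1 1 1 0 0 0 0 0 0 1 1 1]
 [0 0 0 0 0 0 0 0 1 1 1 1 1 1 1 1 0 0 0 0 0 1 1 1]
 [0 0 0 0 0 0 0 0 0 1 1 1 1 1 1 1 1 1 1 1 0 1 1 1]
 [0 0 0 0 0 0 0 0 0 0 0 0 0 0 1 1 1 1 1 1 1 1 1 1]
 [0 0 0 0 0 0 0 0 0 0 0 0 0 0 0 1 1 1 1 1 1 1 1 1]
 [0 0 0 0 0 0 0 0 0 0 0 0 0 0 0 0 1 1 1 1 1 1 1 1]
 [0 0 0 0 0 0 0 0 0 0 0 0 0 0 0 0 0 1 1 1 1 1 1 1]
 [0 0 0 0 0 0 0 0 0 0 0 0 0 0 0 0 0 0 1 1 1 1 1 1]
 [0 0 0 0 0 0 0 0 0 0 0 0 0 0 0 0 0 0 1 1 1 1 1 1]
 [0 0 0 0 0 0 0 0 0 0 0 0 0 0 0 0 0 0 1 1 1 1 1 1]
 [0 0 0 0 0 0 0 0 0 0 0 0 0 0 0 0 0 1 1 1 1 1 1 1]
 [0 0 0 0 0 0 0 0 0 0 0 0 0 0 0 0 0 1 1 1 1 1 1 1]
 [0 0 0 0 0 0 0 0 0 0 0 0 0 0 0 0 0 1 1 1 0 1 1 0]
 [1 1 0 0 0 0 0 0 0 0 0 0 0
[... 547 characters left out ...]
 1 0 1 0 1 1 1 1 1 0 0 1 0 0 0 1 1 1]
 [0 0 1 1 1 1 1 1 1 1 1 1 1 1 1 0 1 1 0 0 0 0 1 1]
 [0 0 0 0 0 0 1 1 1 1 1 1 1 1 0 0 0 0 0 0 1 1 1 1]
 [0 0 0 0 0 0 0 1 1 1 1 1 1 1 0 0 1 1 0 0 1 1 1 1]]
handle top S [ 437.4 -202.   118. ]
195 285 291
200 282 294
205 281 294
210 281 294
215 281 293
220 281 293
225 283 284
vise (231, 243) [ 383. -162.  110.] [ 385. -160.   60.]
vise (231, 267) [ 330. -164.  110.] [ 328. -162.   60.]
vise (226, 237) [ 397. -151.  110.] [ 400. -148.   60.]
vise (233, 258) [ 350. -168.  110.] [ 350. -166.   60.]
other base (240, 157) [ 618. -177.    5.]
other base (155, 195) [510.  45.   5.]
other base (355, 228) [ 430. -483.    5.]
other base (313, 222) [ 444. -372.    5.]
```

```bash
python3 - <<'E'
import numpy as np
yaw=17.7;N=13;d=np.array([432-197.4,-198+618.7])/N/10;dy=(100-17.7)/N
for i in range(N):
    a=np.radians(yaw);x=np.array([np.cos(a),np.sin(a)]);y=np.array([np.sin(a),-np.cos(a)])
    print(f"1 {d@x:.2f} {d@y:.2f} 0 0 0 {-dy:.2f}",end="; "+("\n" if i%5==4 else ""));yaw+=dy
E
```

```text
1 2.70 -2.53 0 0 0 -6.33; 1 2.97 -2.22 0 0 0 -6.33; 1 3.19 -1.88 0 0 0 -6.33; 1 3.38 -1.52 0 0 0 -6.33; 1 3.53 -1.13 0 0 0 -6.33; 
1 3.63 -0.74 0 0 0 -6.33; 1 3.69 -0.33 0 0 0 -6.33; 1 3.70 0.08 0 0 0 -6.33; 1 3.67 0.48 0 0 0 -6.33; 1 3.60 0.89 0 0 0 -6.33; 
1 3.48 1.28 0 0 0 -6.33; 1 3.32 1.65 0 0 0 -6.33; 1 3.11 2.01 0 0 0 -6.33;
```

Emit:
move_arm(
  targets="1 2.7 -2.53 0 0 0 -6.33; 1 2.97 -2.22 0 0 0 -6.33; 1 3.19 -1.88 0 0 0 -6.33; 1 3.38 -1.52 0 0 0 -6.33; 1 3.53 -1.13 0 0 0 -6.33",
)

```text
clock: 0.72
eef_pos: [288.4, -455.9, 231.4]
tool_rot: [3.141, 0.0, 0.866]
force: [0.9, -0.0, 0.4]
width: 85.3
gripper_force: 0.0
```

Emit:
move_arm(
  targets="1 3.63 -0.74 0 0 0 -6.33; 1 3.69 -0.33 0 0 0 -6.33; 1 3.7 0.08 0 0 0 -6.33; 1 3.67 0.48 0 0 0 -6.33; 1 3.6 0.89 0 0 0 -6.33",
)

```text
clock: 1.13
eef_pos: [378.7, -294.4, 231.6]
tool_rot: [3.141, 0.0, 1.419]
force: [0.5, 0.5, -0.9]
width: 85.6
gripper_force: 0.0
```

Emit:
move_arm(
  targets="1 3.48 1.28 0 0 0 -6.33; 1 3.32 1.65 0 0 0 -6.33; 1 3.11 2.01 0 0 0 -6.33; 1 0 0 0 0 0 0; 1 0 0 0 0 0 0",
)

```text
clock: 1.55
eef_pos: [433.5, -196.7, 231.6]
tool_rot: [3.141, -0.0, 1.75]
force: [-0.3, -1.7, 0.2]
width: 85.2
gripper_force: 0.0
```

Emit:
move_arm(
  targets="1 0 0 3 0 0 0; 1 0 0 3 0 0 0; 1 0 0 2.5 0 0 0; 1 0 0 0 0 0 0",
)

```text
clock: 1.88
eef_pos: [428.6, -199.3, 142.7]
tool_rot: [-3.134, -0.004, 1.742]
force: [-0.8, -0.1, -0.4]
width: 85.2
gripper_force: 0.0
```

```bash
python3 - <<'E'
from h import *
S=cams.get_image("scene");T=cams.get_image("top")
a=S["color"][110:260,215:365];b=T["color"][145:295,180:330]
v=np.hstack([a,b]);v=cv2.resize(v,None,fx=2.6,fy=2.6,interpolation=3);cv2.imwrite("pics/c2.png",v[:,:,::-1])
e=read_state()["eef_pos"];print(e,proj(S,e),proj(T,e))
for p in((432,-198,118),(432,-198,12)):print(proj(S,p),proj(T,p))
E
```

```text
[ 431.58376753 -199.58488356  146.16750503] [289.91397461 189.13565451] [247.71180186 220.43080609]
[288.56113749 198.61961592] [246.92169885 221.51518992]
[286.60771274 229.25265308] [246.67987966 225.6303136 ]
```

View pics/c2.png

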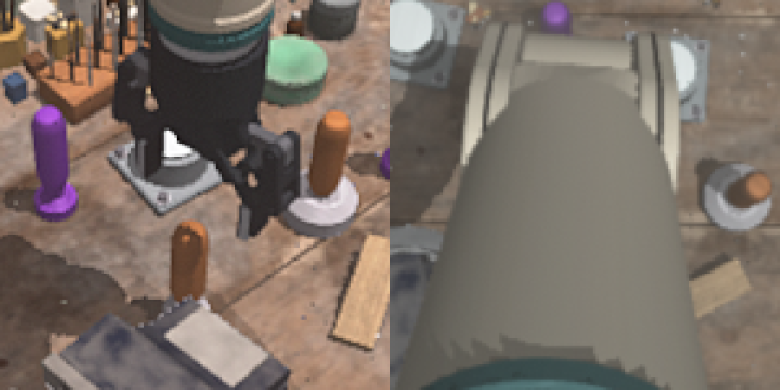

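The crop shows the open fingers straddling the line above the handle at crop (190,230), with the vise well clear. Now I descend.

Emit:
move_arm(
  targets="1 0 0 2 0 0 0; 1 0 0 2 0 0 0; 1 0 0 1 0 0 0; 1 0 0 0 0 0 0",
)

```text
clock: 2.32
eef_pos: [432.2, -199.5, 96.3]
tool_rot: [-3.141, 0.0, 1.744]
force: [-0.0, -0.3, -0.4]
width: 85.3
gripper_force: 0.0
```

Emit:
move_arm(
  targets="1 0 0 1 0 0 0; 1 0 0 1 0 0 0; 1 0 0 0.3 0 0 0; 1 0 0 0 0 0 0; 1 0 0 0 0 0 0",
)

```text
clock: 2.73
eef_pos: [433.1, -199.3, 74.5]
tool_rot: [3.14, 0.001, 1.745]
force: [-0.5, 0.1, 0.9]
width: 85.3
gripper_force: 0.0
```

Emit:
move_arm(
  targets="-1 0 0 0 0 0 0; -1 0 0 0 0 0 0; -1 0 0 0 0 0 0; -1 0 0 0 0 0 0; -1 0 0 0 0 0 0",
)

```text
clock: 3.15
eef_pos: [433.0, -198.8, 73.7]
tool_rot: [3.14, 0.0, 1.745]
force: [-1.1, 0.1, 4.9]
width: 28.4
gripper_force: 58.7
```

Emit:
move_arm(
  targets="-1 0 0 0 0 0 0; -1 0 0 0 0 0 0; -1 0 0 0 0 0 0; -1 0 0 0 0 0 0; -1 0 0 0 0 0 0",
)

```text
clock: 3.57
eef_pos: [432.9, -198.8, 73.7]
tool_rot: [3.141, 0.001, 1.745]
force: [0.1, 0.1, 6.2]
width: 28.9
gripper_force: 58.9
```

Emit:
move_arm(
  targets="-1 0 0 -1 0 0 0; -1 0 0 -2.5 0 0 0; -1 0 0 -3 0 0 0; -1 0 0 -2.5 0 0 0; -1 0 0 0 0 0 0",
)

```text
clock: 3.98
eef_pos: [434.5, -199.5, 166.7]
tool_rot: [3.136, 0.004, 1.745]
force: [0.9, -0.0, -2.9]
width: 28.7
gripper_force: 59.7
```

```bash
python3 - <<'E'
from h import *
import numpy as np
s=read_state();e=s["eef_pos"];a=s["tool_rot"][2];print(e,s["tool_rot"],s["force"],s["width"])
d=(np.array([607,-40])-e[:2])/10;x=np.array([np.cos(a),np.sin(a)]);y=np.array([np.sin(a),-np.cos(a)]);print(d@x,d@y)
S=cams.get_image("scene");save(S,"c3.png",(220,120,360,260),4)
E
```

```text
[ 434.47525253 -199.50671807  166.73301071] [3.13614142 0.00350586 1.74472797] [ 8.54982487e-01 -2.76364658e-03 -2.94974929e+00] 28.660126847802466
12.724363506985068 19.752528682368386
```

View pics/c3.png

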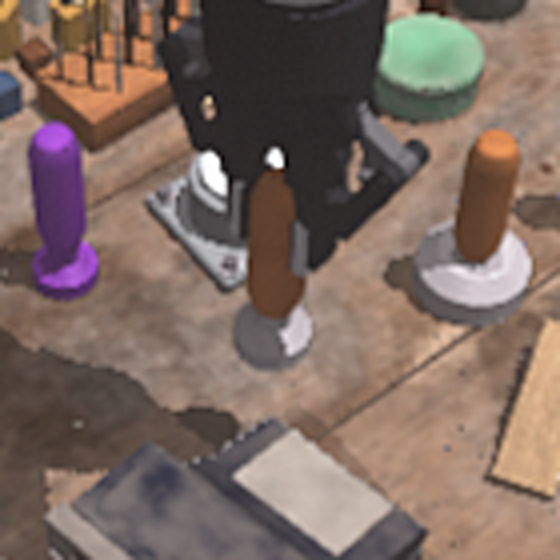

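The tool is held upright, with its foot at crop (273,335). Now I move over the cap.

Emit:
move_arm(
  targets="-1 1 1.5 0 0 0 0; -1 1.8 2.8 0 0 0 0; -1 2 3.1 0 0 0 0; -1 2 3.1 0 0 0 0; -1 2 3.1 0 0 0 0",
)

```text
clock: 4.45
eef_pos: [550.6, -87.5, 161.2]
tool_rot: [-3.138, -0.001, 1.744]
force: [0.8, -0.5, -2.0]
width: 28.7
gripper_force: 59.7
```

Emit:
move_arm(
  targets="-1 2 3.1 0 0 0 0; -1 1.4 2.2 0 0 0 0; -1 0.5 0.85 0 0 0 0; -1 0 0 0 0 0 0; -1 0 0 0 0 0 0",
)

```text
clock: 4.87
eef_pos: [603.0, -40.0, 161.3]
tool_rot: [-3.137, 0.0, 1.746]
force: [-0.5, -0.6, -2.3]
width: 28.6
gripper_force: 59.9
```

Emit:
move_arm(
  targets="-1 0 0 1 0 0 0; -1 0 0 1 0 0 0; -1 0 0 0.5 0 0 0; -1 0 0 0 0 0 0; -1 0 0 0 0 0 0",
)

```text
clock: 5.28
eef_pos: [604.1, -40.2, 137.6]
tool_rot: [-3.14, -0.0, 1.744]
force: [1.0, 0.2, -2.3]
width: 28.3
gripper_force: 59.9
```

```bash
python3 - <<'E'
from h import *
s=read_state();e=s["eef_pos"];print(e,s["tool_rot"],s["force"],s["width"])
S=cams.get_image("scene");save(S,"c4.png",(110,130,250,250),4.5)
b=e.copy();b[2]-=73.7;print("foot expected",b,(proj(S,b)-[110,130])*4.5,"cap top",(proj(S,(607,-40,58))-[110,130])*4.5)
E
```

```text
[604.10120715 -40.15798739 137.64019321] [-3.14006864e+00 -8.55056246e-05  1.74413162e+00] [ 1.03554732  0.24240214 -2.2903178 ] 28.293400034868718
foot expected [604.10120715 -40.15798739  63.94019321] [312.77141222 323.22462621] cap top [311.44671616 327.42228867]
```

View pics/c4.png

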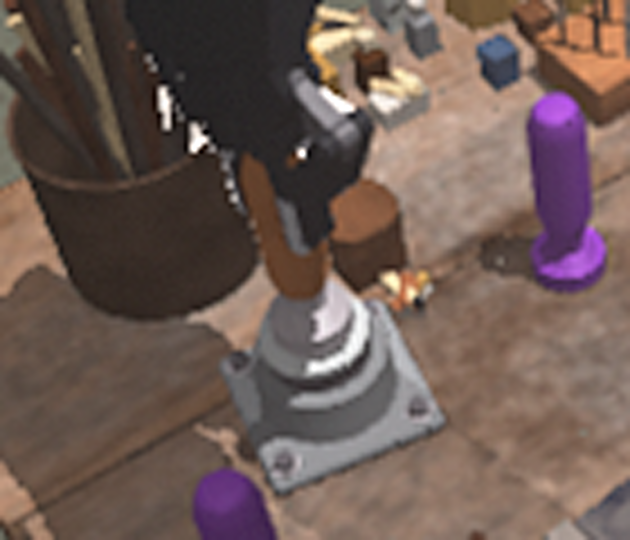

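The foot sits just above the proud cap and is centred on it: foot columns 272–352 and cap columns 262–368 in the crop. Now I press in small steps.

Emit:
move_arm(
  targets="-1 0 0.2 0.3 0 0 0; -1 0 0 0.3 0 0 0; -1 0 0 0.2 0 0 0; -1 0 0 0.2 0 0 0; -1 0 0 0 0 0 0",
)

```text
clock: 5.75
eef_pos: [607.7, -39.0, 129.8]
tool_rot: [3.14, 0.001, 1.745]
force: [-0.9, 0.1, 7.6]
width: 28.5
gripper_force: 60.7
```

Emit:
move_arm(
  targets="-1 0 0 0.2 0 0 0; -1 0 0 0.2 0 0 0; -1 0 0 0.2 0 0 0; -1 0 0 0 0 0 0; -1 0 0 0 0 0 0",
)

```text
clock: 6.17
eef_pos: [606.5, -39.1, 121.8]
tool_rot: [-3.141, -0.0, 1.745]
force: [0.5, 0.9, -3.2]
width: 28.5
gripper_force: 59.8
```

Emit:
move_arm(
  targets="-1 0 0 0.2 0 0 0; -1 0 0 0.2 0 0 0; -1 0 0 0.1 0 0 0; -1 0 0 0 0 0 0; -1 0 0 0 0 0 0",
)

```text
clock: 6.58
eef_pos: [607.3, -39.1, 119.4]
tool_rot: [3.141, 0.001, 1.745]
force: [-2.7, -0.9, 14.4]
width: 28.7
gripper_force: 61.1
```

The foot now rests on the rim at about 46 mm, so the cap is home. Next I lift and stand the tool on clear bench near (480,-130).

Emit:
move_arm(
  targets="-1 0 0 -1 0 0 0; -1 0 0 -2 0 0 0; -1 0 0 -2 0 0 0; -1 0 0 0 0 0 0",
)

```text
clock: 6.92
eef_pos: [609.5, -38.8, 171.0]
tool_rot: [3.135, 0.001, 1.745]
force: [1.1, 0.2, -1.0]
width: 28.3
gripper_force: 59.9
```

Emit:
move_arm(
  targets="-1 -0.7 -1.5 0 0 0 0; -1 -1.5 -3.1 0 0 0 0; -1 -1.6 -3.4 0 0 0 0; -1 -1.6 -3.4 0 0 0 0; -1 -1.4 -2.8 0 0 0 0",
)

```text
clock: 7.33
eef_pos: [475.6, -132.0, 166.5]
tool_rot: [-3.139, -0.0, 1.744]
force: [0.1, -0.5, -2.8]
width: 28.7
gripper_force: 60.1
```

Emit:
move_arm(
  targets="-1 0 0 0 0 0 0; -1 0 0 2 0 0 0; -1 0 0 2.5 0 0 0; -1 0 0 2 0 0 0; -1 0 0 1 0 0 0",
)

```text
clock: 7.75
eef_pos: [477.5, -130.4, 90.0]
tool_rot: [-3.139, -0.001, 1.745]
force: [-0.7, 0.1, -1.3]
width: 28.7
gripper_force: 60.1
```

Emit:
move_arm(
  targets="-1 0 0 0.5 0 0 0; -1 0 0 0.3 0 0 0; -1 0 0 0 0 0 0; -1 0 0 0 0 0 0",
)

```text
clock: 8.08
eef_pos: [479.5, -130.7, 84.9]
tool_rot: [3.14, 0.0, 1.745]
force: [0.1, 0.1, -2.5]
width: 28.7
gripper_force: 60.1
```

```bash
python3 - <<'E'
from h import *
s=read_state();print(s["eef_pos"],s["tool_rot"],s["force"],s["width"])
S=cams.get_image("scene");save(S,"c5.png",(150,110,340,260),4)
E
```

```text
[ 479.47861918 -130.68524741   84.91832241] [3.14028303e+00 4.45802918e-04 1.74504598e+00] [ 0.10974785  0.13692702 -2.51603967] 28.682187937890713
```

View pics/c5.png

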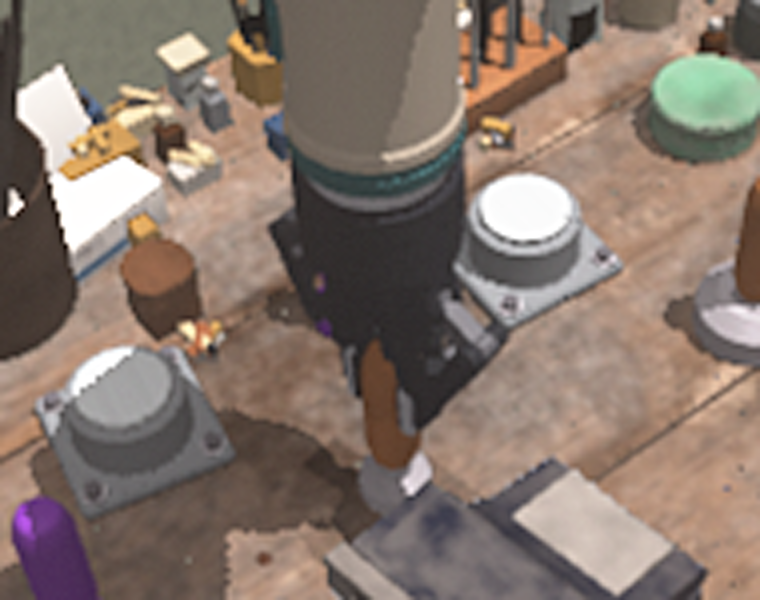

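The left cap at crop (130,390) now sits flush like the finished one. The tool is upright about 11 mm above the bench, so I lower it the rest of the way.

Emit:
move_arm(
  targets="-1 0 0 0.5 0 0 0; -1 0 0 0.3 0 0 0; -1 0 0 0.2 0 0 0; -1 0 0 0.1 0 0 0; -1 0 0 0 0 0 0",
)

```text
clock: 8.55
eef_pos: [478.8, -130.7, 73.7]
tool_rot: [-3.142, 0.0, 1.745]
force: [-0.4, 0.8, 1.9]
width: 28.6
gripper_force: 60.5
```

Touching the bench (force has gone from -2.5 to +1.9), so I release.

Emit:
move_arm(
  targets="-0.2 0 0 0 0 0 0; 0.2 0 0 0 0 0 0; 0.6 0 0 0 0 0 0; 1 0 0 0 0 0 0; 1 0 0 0 0 0 0",
)

```text
clock: 8.97
eef_pos: [478.8, -130.7, 73.3]
tool_rot: [3.141, 0.0, 1.745]
force: [-0.3, -0.1, -0.3]
width: 81.0
gripper_force: 0.0
```

Emit:
move_arm(
  targets="1 0 0 0 0 0 0; 1 0 0 0 0 0 0; 1 0 0 0 0 0 0; 1 0 0 0 0 0 0; 1 0 0 0 0 0 0",
)

```text
clock: 9.38
eef_pos: [478.8, -130.7, 73.3]
tool_rot: [3.142, 0.0, 1.745]
force: [-0.7, -0.5, 0.3]
width: 85.5
gripper_force: 0.0
```

Emit:
move_arm(
  targets="1 0 0 -1 0 0 0; 1 0 0 -3 0 0 0; 1 0 0 -4 0 0 0; 1 0 0 -4 0 0 0; 1 0 0 -4 0 0 0",
)

```text
clock: 9.8
eef_pos: [478.1, -130.3, 235.7]
tool_rot: [-3.141, -0.001, 1.746]
force: [0.9, -0.4, -0.9]
width: 85.1
gripper_force: 0.0
```

Emit:
move_arm(
  targets="1 0 0 0 0 0 0; 1 0 0 0 0 0 0; 1 0 0 0 0 0 0; 1 0 0 0 0 0 0; 1 0 0 0 0 0 0",
)

```text
clock: 10.22
eef_pos: [477.7, -130.5, 232.1]
tool_rot: [-3.139, -0.001, 1.745]
force: [-0.7, -0.9, -0.5]
width: 85.1
gripper_force: 0.0
```

```bash
python3 - <<'E'
from h import *
S=cams.get_image("scene");save(S,"c6.png",(150,110,340,260),4);print(read_state()["width"])
E
```

```text
85.50210576325456
```

View pics/c6.png

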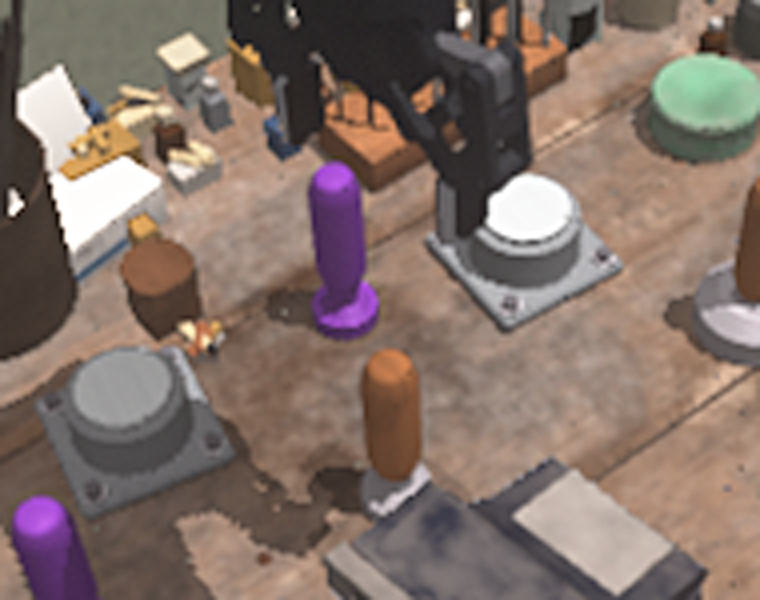

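The tool stands upright at crop (390,430), the cap at (125,390) is home, and the gripper is clear.

```bash
python3 -c "
from cell import order
print(order.finish_job())"
```

```text
the job is handed in; nothing more can be done
None
```

The cap is pressed home with the small-foot seating tool, the tool stands upright and released on the bench, and the job is handed in; the hand-in returned no verdict.

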